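# Switch on the oven test supply under its spring guard

### The job

Switch on the test supply for the next oven: with the outside of a finger swing the yellow guard up and back until it rests open, push the toggle beneath it fully over towards the hinge, then tip the guard forward so that it drops shut over it. Use light touches without pinching. Leave the blue-guarded belt switch as it is, and do not pick up or shift any of the loose things on the bench.

Things in the scene. Friction and masses are not known exactly. Their poses are not given: they have to be found in the camera images.
- supply_box: test supply (yellow guard): a grey steel switch box bolted to the bench, 170 x 120 x 60 mm; origin at the centre of its underside on the bench, x towards its hinge side, z up. Its flat panel is 60 mm above the origin. Hinge axis (along y) at x +55, z 120 mm, between two posts (14 mm by 12 mm, 126 mm above the bench) at x +65, y +-50 mm. Lever pivot at x +5, z 62 mm, y 0
- supply_guard (a joint): opening angle of the yellow guard, rad: 0 shut (level, 60 mm above the panel), grows as its front edge swings up and back towards the hinge, stop at 1.75. Shut, it clears the toggle. About 60 g, free hinge: under 0.5 N at the lip lifts it; slippery plastic. Past about 1.5 it rests open leaning on its stop; below that it drops shut by itself
- supply_lip (a point): middle of the outer, upper edge of the yellow guard's lip; moves with the guard. The guard: plate 88 x 84 x 4 mm from the hinge to -x, clear window, 3 mm cheeks hanging 13 mm below its side edges; at its front edge a full-width lip bent up at 60 degrees (shut: from x -33, z 122 to x -51, z 153 mm in the box frame). Open underneath at the front and below the cheeks
- supply_lever (a joint): angle of the test supply toggle, rad: 0 off (leaning 0.5 rad to -x, away from the hinge), 1.0 on (leaning 0.5 rad to +x, towards the hinge). Steel bat 9 mm thick with a red ball of 14 mm at 42 mm from the pivot; it stays where it is left and needs about 1.2 N at the ball; hard stops at both ends. Starts off, within 0.12 rad.
- supply_tip (a point): centre of the red ball on the test supply's toggle; moves with it
- belt_box: belt switch (blue guard), to be left alone; same make, size, origin and axes as the test supply
- belt_guard (a joint): opening angle of the blue guard, rad, 0 shut; built like the yellow one
- belt_lever (a joint): angle of the belt toggle, rad: 0 off (leaning 0.5 rad to -x, away from the hinge), 1.0 on (leaning 0.5 rad to +x, towards the hinge). Steel bat 9 mm thick with a red ball of 14 mm at 42 mm from the pivot; it stays where it is left and needs about 1.2 N at the ball; hard stops at both ends. Starts on, within 0.05 rad, and stays on.
- oven_knob: loose oven knob, aluminium, 42 mm across the skirt, 26 mm high; origin under its centre
- screw_jar: loose clear jar with a black cap, 56 mm across, 70 mm high; origin under its centre
- driver: loose screwdriver lying along its x, about 200 mm long; origin under its middle
- carton: loose cardboard carton, 90 x 70 x 50 mm; origin under its centre
- pliers: loose pliers with red grips lying along their x, about 150 mm long, 16 mm high; origin near their middle, on the bench
- screw_cup: loose steel bowl for screws, 64 mm across, 40 mm high; origin under its centre

How it is judged:
By the outcome, as a careful person would: the job done as asked, in the order asked, and still so for the second after the job is handed in, with the robot touching nothing.
It also fails if it takes over 54 s, if anything falls off the work surface, if the arm or the gripper's body presses on something with over 40 N, if the wrist force passes 120 N, or if a joint passes its speed limit or range.

### The arm

A 7-joint arm with a two-finger parallel gripper is mounted at the origin on the work surface. World frame = base frame: x ahead of the robot, y to its left, z up, the work surface at z = 0. Lengths are in m, angles in rad, forces in N, time in s.
With the tool pointing down it reaches from about 0.425 to 0.95 m from the base axis. Payload 4.7 kg.
Tool frame: the origin (TCP) lies on the mounting face of the last link; the fingertips stand 173 mm ahead of it and the grasp point (between the pads) lies 155 mm ahead of it; z points along the fingers, y is the line along which they close (so a half turn about z gives the same grasp; the last joint's range is limited). The gripper opens to 85 mm and grips with 20 to 120 N. Pads are 22 mm wide; open, the fingers measure 114 mm over their backs; the gripper's body (76 mm by 85 mm) begins 54 mm behind the grasp point. The pads swing forward as they close: fully open they stand 13 mm farther back than shut.
Start: joints at [1.22, 0.469, -0.049, 1.532, 0.024, 1.141, -0.082], TCP at [0.214, -0.64, 0.405] pointing down, gripper open.
Joint ranges: [-2.59, 2.59], [-0.33, 1.99], [-1.39, 1.29], [0.1, 2.45], [-1.04, 4.18], [0.21, 1.99], [-2.66, 2.66]. Speed limits (rad/s): [2.57, 2.57, 3.14, 3.14, 3.14, 3.14, 3.14].

### API

Orientations are given as a unit quaternion [x, y, z, w].
In Python, from bench import reach, move_straight, movej, gripper_to, hold, solve_ik, observe, grab_frame, Unreachable, job_done, look_for, masks_of gives the robot as it stands. The module is installed in compiled form; this text tells all that it offers. Calls block until the motion is done:
- reach(position, orientation): joint-space move of the TCP to a pose.
- move_straight(position, rot=None, vel=0.15): straight line of the TCP; rot=None keeps the orientation; vel is the mean speed in m/s.
- movej(angles): joint-space move.
- gripper_to(opening, force=None): finger opening in m; force is the grip in N (None keeps the last); returns when the fingers have stopped.
- hold(seconds).
- solve_ik(position, orientation): joint angles nearest the present ones, or None.
- observe(): the state.
- grab_frame(name): name is "side" or "top" or "wrist"; returns a dict with "image" (384x512x3 uint8, red, green, blue), "K" (3x3 intrinsics, pixels), "T" (4x4, takes a point from camera to world coordinates). Camera axes: x right, y down, z forward; pixel columns grow to the right and rows downward; lengths in m; the calibration is good to about 2 mm. A picture is of the moment at which its call begins. There is no depth.
A pose or a line that the arm cannot do raises Unreachable and nothing moves.
- job_done(): hands the job in; it is judged then, once.
Trained networks look in a picture, given as the dict that the camera call returned (one of the last four; its "shot" number tells which), for a name from the list of things; names that differ only in an ending like _2 or _b are one class to them, and where a whole thing is asked for, a point or a joint stands for the part that bears it (a point fixed in the world has none). Each returns a list of dicts, best first, with "confidence" (0 to 1); they miss things now and then, are a little off and sometimes report something else, mostly with a low value. They report only what shows in the picture. A call takes as long as a camera call.
- look_for(picture, target): "location" ([column, row] in pixels, amid what is visible of it).
- masks_of(picture, target): "region" (384x512 bool, what is visible of it) and "location" ([column, row] in pixels, amid what is visible of it).
The state is a dict: "time_s": time; "q": joint angles; "joint_velocities": joint speeds; "effort": joint torques, N m; "eef_pos": TCP position; "orientation": TCP orientation; "contact_force": force on the tool from outside, world axes, zero at the start; "wrist_torque": the same for the moment, N m; "finger_gap": finger opening in m; "finger_force": force on a finger pad.
Only numpy, scipy, OpenCV 4.12 (cv2) and the standard library are available. Lean on these libraries where they do the work, as an engineer would, in place of code of your own. Each camera call takes 0.05 s, during which the arm holds its last target. There are 200 camera calls.

## Working session

There is one attempt and no reset: what is moved stays moved. The work goes in short steps, each a Python script; the robot and the scene stay as the last script left them, time stands still between calls to the robot, and variables do not carry over. Pictures are saved under pics/ and viewed, at most 10 in all, crops included, and the job is handed in when it is done.

```bash
mkdir -p pics
python3 - <<'E'
from bench import *
import cv2,numpy as np
o=observe();print(o["time_s"],o["eef_pos"],o["orientation"],o["finger_gap"])
ims=[]
for n in ["side","top"]:
    f=grab_frame(n);ims.append(f["image"])
    print(n,f["K"].round(1).tolist(),f["T"].round(3).tolist())
    for t in ["supply_box","supply_guard","supply_lip","supply_tip","supply_lever","belt_box","belt_guard"]:
        print(t,[(np.round(d["location"],1).tolist(),round(d["confidence"],2)) for d in look_for(f,t)[:3]])
for n,i in zip("st",ims): cv2.imwrite(f"pics/{n}0.png",cv2.resize(i[...,::-1],(768,576)))
E
```

```text
0.0 [ 0.21344686 -0.64009243  0.40367741] [ 9.87077346e-01  1.60241570e-01 -1.87762217e-04 -9.58033254e-04] 0.08570441834876458
side [[378.7, 0.0, 256.3], [0.0, 378.7, 191.1], [0.0, 0.0, 1.0]] [[-0.712, -0.362, 0.602, 0.019], [-0.702, 0.373, -0.607, 0.604], [-0.005, -0.855, -0.519, 0.596], [0.0, 0.0, 0.0, 1.0]]
supply_box [([217.7, 236.5], 0.83), ([212.5, 208.2], 0.58)]
supply_guard [([211.2, 208.3], 0.79), ([117.6, 259.6], 0.59)]
supply_lip [([211.1, 207.4], 0.97)]
supply_tip [([219.0, 225.2], 0.45), ([293.0, 185.6], 0.24)]
supply_lever [([215.6, 222.9], 0.43)]
belt_box [([291.7, 186.8], 0.95)]
belt_guard [([289.4, 161.7], 0.95)]
top [[422.0, 0.0, 260.0], [0.0, 422.0, 194.1], [0.0, 0.0, 1.0]] [[-0.019, -0.997, 0.081, 0.504], [-1.0, 0.019, -0.001, 0.026], [-0.001, -0.081, -0.997, 1.269], [0.0, 0.0, 0.0, 1.0]]
supply_box [([205.0, 206.0], 0.65)]
supply_guard [([207.5, 201.9], 0.67)]
supply_lip [([206.3, 198.1], 0.64), ([133.1, 244.1], 0.52)]
supply_tip []
supply_lever []
belt_box [([314.0, 192.5], 0.81)]
belt_guard [([317.7, 186.7], 0.63)]
```

View pics/s0.png

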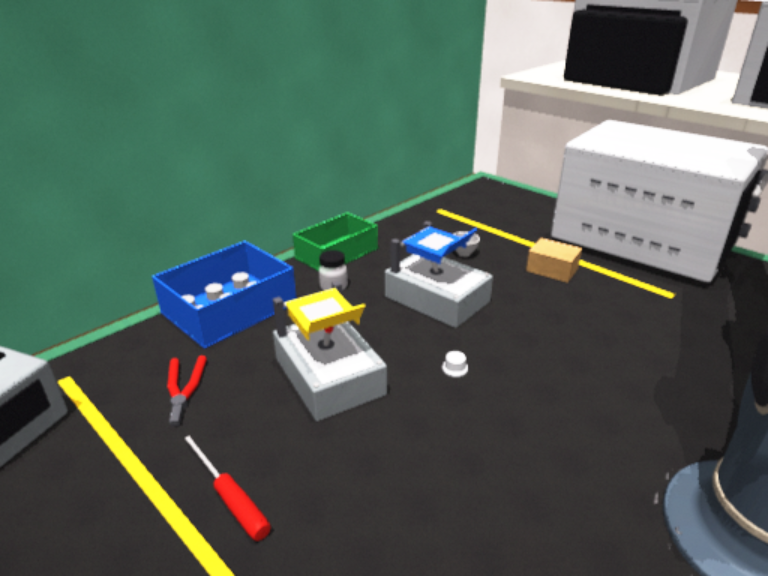

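View pics/t0.png

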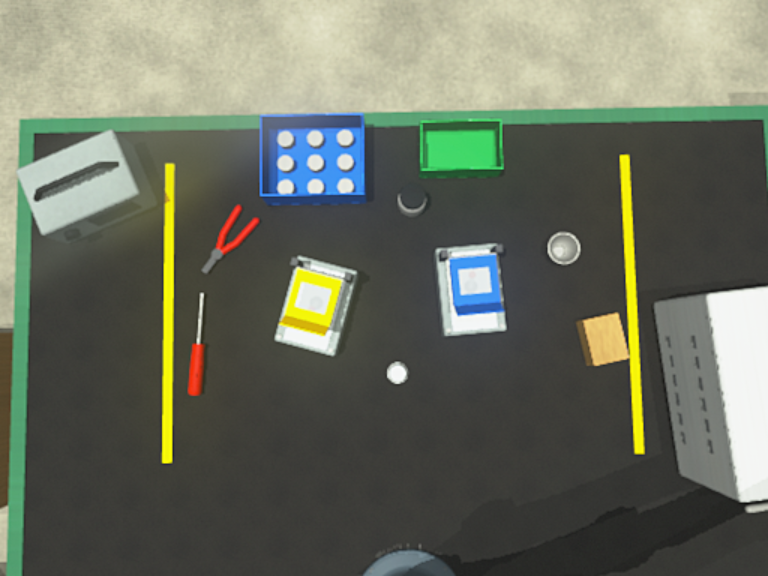

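The side view shows the yellow-guarded box at about (218,236) and the blue one at about (292,187), in original pixels. In the top view the yellow guard is at about (207,202), with the hinge posts on the far side at about (197,175) and (234,182). Next I'll fit the box pose to the masks.

```bash
cat > fit.py <<'E'
from bench import *
import cv2,numpy as np
from scipy.optimize import minimize
def block(x,y,z): return np.array([[a,b,c] for a in x for b in y for c in z])/1000
PARTS=[block((-85,85),(-60,60),(0,60)),block((58,72),(-56,-44),(60,126)),block((58,72),(44,56),(60,126))]
def guard(th):
    p=[block((-33,55),(-42,42),(118,122)),np.array([[x,y,z] for y in(-42,42) for x,z in((-33,118),(-33,122),(-51,153))])/1000]
    p+=[block((-33,50),(s*42,s*39),(107,120)) for s in(-1,1)]
    c,s=np.cos(th),np.sin(th);H=np.array([.055,0,.12]);R=np.array([[c,0,s],[0,1,0],[-s,0,c]])
    return [(q-H)@R.T+H for q in p]
def pose(p):
    c,s=np.cos(p[2]),np.sin(p[2]);return np.array([[c,-s,0],[s,c,0],[0,0,1]]),np.array([p[0],p[1],0])
def proj(f,P):
    Q=(P-f["T"][:3,3])@f["T"][:3,:3]; u=Q@f["K"].T; return u[:,:2]/u[:,2:]
def sil(f,p,parts):
    R,t=pose(p);m=np.zeros((384*4,512*4),np.uint8)
    for q in parts: cv2.fillConvexPoly(m,cv2.convexHull((proj(f,q@R.T+t)*4+1.5).round().astype(np.int32)),1)
    return cv2.resize(m.astype(np.float32),(512,384),interpolation=cv2.INTER_AREA)
E
python3 - <<'E'
from fit import *
fs=[];ms=[]
for n in ["side","top"]:
    f=grab_frame(n);fs.append(f);M=[]
    for t in ["supply_box","supply_guard"]:
        r=masks_of(f,t);print(n,t,[(round(d["confidence"],2),int(d["region"].sum()),np.round(d["location"]).tolist()) for d in r])
        r=[d for d in r if abs(d["location"][0]-210)<20]
        M.append(r[0]["region"])
    ms.append((M[0]|M[1],M[1]))
def iou(a,b): return np.minimum(a,b).sum()/np.maximum(a,b).sum()
def cost(p,sel=(0,1),v=False):
    r=[]
    for i in sel:
        r+=[iou(sil(fs[i],p,PARTS+guard(0)),ms[i][0]),iou(sil(fs[i],p,guard(0)),ms[i][1])]
    return r if v else -sum(r)
best=None
for x in(.55,.62):
  for y0 in(.12,.17):
    for sel in ((0,1),):
      S=np.array([[x,y0,-.25],[x+.04,y0,-.25],[x,y0+.04,-.25],[x,y0,.1]])
      o=minimize(cost,S[0],args=(sel,),method="Nelder-Mead",options=dict(initial_simplex=S,xatol=2e-4,fatol=1e-4))
      if best is None or o.fun<best.fun: best=o
print(best.x,cost(best.x,v=True))
for sel in((0,),(1,)):
    o=minimize(cost,best.x,args=(sel,),method="Nelder-Mead",options=dict(initial_simplex=best.x+np.array([[0,0,0],[.02,0,0],[0,.02,0],[0,0,.1]])));print(sel,o.x,o.fun)
np.save("box.npy",best.x)
ims=[]
for f in fs:
    im=f["image"].copy();R,t=pose(best.x)
    im=cv2.resize(im[130:290,130:290],(480,480),interpolation=cv2.INTER_NEAREST)
    for q in PARTS+guard(0):
        cv2.polylines(im,[cv2.convexHull(((proj(f,q@R.T+t)-130)*3+1).round().astype(np.int32))],True,(255,0,255),1)
    ims.append(im[:,40:420])
cv2.imwrite("pics/fit.png",np.hstack(ims)[...,::-1])
E
```

```text
side supply_box [(0.96, 4411, [220.0, 238.0]), (0.2, 1031, [212.0, 208.0])]
side supply_guard [(0.94, 944, [213.0, 208.0]), (0.74, 94, [314.0, 169.0]), (0.49, 4441, [216.0, 238.0])]
top supply_box [(0.72, 2495, [206.0, 206.0])]
top supply_guard [(0.45, 437, [149.0, 160.0])]Traceback (most recent call last):
  File "<stdin>", line 8, in <module>
IndexError: list index out of range
```

```bash
cat > dofit.py <<'E'
from fit import *
fs=[];ms=[]
for n in ["side","top"]:
    f=grab_frame(n);fs.append(f);M=[]
    for t in ["supply_box","supply_guard"]:
        r=[d for d in masks_of(f,t) if np.hypot(d["location"][0]-210,d["location"][1]-215)<30]
        M.append(r[0]["region"] if r else None)
    ms.append((M[0] if M[1] is None else M[0]|M[1],M[1]))
def iou(a,b): return np.minimum(a,b).sum()/np.maximum(a,b).sum()
def cost(p,sel=(0,1),v=False):
    r=[]
    for i in sel:
        r.append(iou(sil(fs[i],p,PARTS+guard(0)),ms[i][0]))
        if ms[i][1] is not None: r.append(iou(sil(fs[i],p,guard(0)),ms[i][1]))
    return r if v else -sum(r)
D=np.array([[0,0,0],[.03,0,0],[0,.03,0],[0,0,.2]])
def opt(p,sel): return minimize(cost,p,args=(sel,),method="Nelder-Mead",options=dict(initial_simplex=np.array(p)+D,xatol=2e-4,fatol=1e-4))
best=min((opt([x,y,-.25],(0,1)) for x in(.55,.62) for y in(.12,.17)),key=lambda o:o.fun)
print(best.x,cost(best.x,v=True))
for sel in((0,),(1,)): o=opt(best.x,sel);print(sel,o.x,o.fun)
np.save("box.npy",best.x)
ims=[]
for f in fs:
    R,t=pose(best.x)
    im=cv2.resize(f["image"][130:290,130:290],(480,480),interpolation=cv2.INTER_NEAREST)
    for q in PARTS+guard(0):
        cv2.polylines(im,[cv2.convexHull(((proj(f,q@R.T+t)-130)*3+1).round().astype(np.int32))],True,(255,0,255),1)
    ims.append(im[:,40:420])
cv2.imwrite("pics/fit.png",np.hstack(ims)[...,::-1])
E
python3 dofit.py
```

```text
[ 0.58029239  0.1675028  -0.30073054] [np.float32(0.9403341), np.float32(0.9298612), np.float32(0.921287), np.float32(0.89048463)]
(0,) [ 0.58142361  0.16550614 -0.29762063] -1.906807541847229
(1,) [ 0.577794    0.17055984 -0.2778722 ] -1.8822484016418457
```

View pics/fit.png

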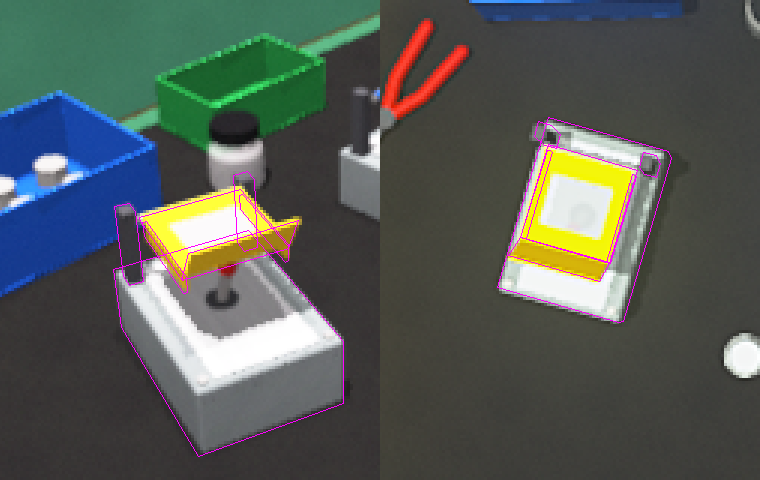

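The fit overlays both views within about 3 mm. Now I'll check reachability of the planned path: the closed finger tilted 40° for opening and for the toggle, then vertical behind the guard for closing.

```bash
cat > arm.py <<'E'
from fit import *
from scipy.spatial.transform import Rotation as Ro
B=np.load("box.npy");RB,TB=pose(B)
TIP,HW=.173,.011
def tcp(c,a,side=1,y=0):
    "TCP pose putting the fingertip corner (side +1: towards hinge) at box point c=(x,z) mm, tilt a deg"
    a=np.radians(a);z=np.array([np.sin(a),0,-np.cos(a)]);x=np.array([np.cos(a),0,np.sin(a)])
    p=np.array([c[0],y,c[1]])/1000-TIP*z-side*HW*x
    return RB@p+TB,Ro.from_matrix(RB@np.c_[x,np.cross(z,x),z]).as_quat()
A=40
d=np.array([np.sin(np.radians(A)),-np.cos(np.radians(A))]);n=np.array([-d[1],d[0]])
def c_open(th,ins=8):
    c,s=np.cos(th),np.sin(th)
    return np.array([55-88*c-2*s*1,120+88*s-2*c])+ins*d
pre=c_open(0)-25*n
OPEN=[c_open(t) for t in(.25,.5,.75,1.,1.2)]+[np.array([61,192.])]
OUT=np.array([20,225.])
TOG0=np.array([-45,97.]);TOG1=np.array([20,97.])
BACK=[(140,205),(85,212)]
def f(o=None):
    o=o or observe();return np.round(o["contact_force"],1).tolist(),round(o["time_s"],2)
E
python3 - <<'E'
from arm import *
for nm,c,a,s in [("hover",pre-110*d,A,1),("pre",pre,A,1)]+[("o",c,A,1) for c in OPEN]+[("out",OUT,A,1),("t0",TOG0,A,1),("t1",TOG1,A,1),("over",(140,270),0,-1)]+[("b",c,0,-1) for c in BACK]:
    p,q=tcp(c,a,s);j=solve_ik(p,q);print(nm,np.round(c),p.round(3),None if j is None else np.round(j,2))
E
```

```text
hover [-118.  180.] [0.354 0.238 0.306] [ 0.12  0.41 -1.17  2.28  1.36  1.08  2.47]
pre [-47.  96.] [0.421 0.217 0.221] [-0.99  0.42  0.33  2.32  1.53  0.44  2.26]
o [-26. 134.] [0.442 0.211 0.259] [-0.16  0.41 -0.62  2.23  1.49  0.8   2.48]
o [-18. 154.] [0.449 0.208 0.28 ] [ 0.14  0.5  -0.99  2.19  1.5   0.98  2.56]
o [ -6. 172.] [0.461 0.205 0.298] [ 0.29  0.57 -1.18  2.15  1.51  1.09  2.62]
o [ 11. 187.] [0.476 0.2   0.312] [-1.55  0.6   1.28  2.21 -0.45  0.21 -1.94]
o [ 26. 195.] [0.491 0.195 0.321] [-1.46  0.5   1.14  2.18  0.12  0.22 -2.47]
o [ 61. 192.] [0.524 0.185 0.317] [-1.31  0.49  1.02  2.12  0.23  0.21 -2.55]
out [ 20. 225.] [0.485 0.197 0.35 ] [-1.51  0.41  1.16  2.16  0.33  0.3  -2.65]
t0 [-45.  97.] [0.423 0.216 0.222] [-0.99  0.42  0.33  2.31  1.53  0.44  2.27]
t1 [20. 97.] [0.485 0.197 0.222] [-1.02  0.5   0.53  2.23  1.54  0.28  2.34]
over [140 270] [0.725 0.123 0.443] [ 0.1   0.6  -0.54  1.3   0.31  1.32 -2.31]
b [140 205] [0.725 0.123 0.378] [ 0.07  0.64 -0.48  1.38  0.3   1.2  -2.31]
b [ 85 212] [0.672 0.139 0.385] [ 0.11  0.57 -0.56  1.5   0.32  1.17 -2.38]
```

Run:
```python
from arm import *
pts=[("hover",pre-110*d),("pre",pre)]+[("o",c) for c in OPEN[::2]]+[("end",OPEN[-1]),("t1",TOG1)]
for a in(25,40):
  for roll in(0,90,180,270):
    print("tilt",a,"roll",roll)
    for nm,c in pts:
        p,q=tcp(c,a);q=(Ro.from_quat(q)*Ro.from_euler("z",roll,degrees=True)).as_quat()
        j=solve_ik(p,q);print("  ",nm,None if j is None else np.round(j,2))
```

```text
tilt 25 roll 0
   hover [-1.71  0.28  1.17  2.25  0.17  0.5  -2.6 ]
   pre [-1.18  0.45  0.74  2.22  0.09  0.28 -2.49]
   o [-1.16  0.39  0.74  2.16  0.13  0.38 -2.48]
   o [-1.13  0.34  0.74  2.09  0.15  0.47 -2.46]
   o [-1.07  0.34  0.73  2.02  0.1   0.53 -2.36]
   end [-1.01  0.4   0.73  1.96  0.01  0.52 -2.24]
   t1 [-1.05  0.52  0.73  2.11 -0.14  0.31 -2.19]
tilt 25 roll 90
   hover [ 0.27  0.36 -1.17  2.17  1.    0.91  1.32]
   pre [ 0.19  0.57 -0.99  2.14  1.28  0.87  1.19]
   o [ 0.34  0.61 -1.18  2.08  1.25  0.99  1.29]
   o [ 0.37  0.55 -1.17  2.02  1.14  0.99  1.43]
   o [ 0.4   0.56 -1.17  1.94  1.11  1.01  1.53]
   end [ 0.41  0.62 -1.18  1.89  1.15  1.03  1.57]
   t1 [ 0.36  0.76 -1.18  2.03  1.39  1.05  1.28]
tilt 25 roll 180
   hover [ 0.24  0.35 -1.13  2.17  0.98  0.89 -0.24]
   pre [ 0.2   0.58 -1.01  2.14  1.29  0.89 -0.39]
   o [ 0.3   0.57 -1.1   2.08  1.21  0.94 -0.26]
   o [ 0.32  0.5  -1.08  2.02  1.1   0.93 -0.11]
   o [ 0.43  0.6  -1.24  1.94  1.15  1.05 -0.06]
   end [ 0.43  0.64 -1.22  1.89  1.17  1.06 -0.02]
   t1 [ 0.38  0.78 -1.21  2.03  1.4   1.08 -0.
[... 1145 characters left out ...]
3 -0.99  2.29  1.31  0.97 -0.65]
   pre [-0.21  0.48 -0.62  2.27  1.59  0.85 -0.82]
   o [ 0.08  0.51 -0.93  2.21  1.54  0.97 -0.66]
   o [-0.12  0.35 -0.62  2.17  1.37  0.77 -0.5 ]
   o [-0.06  0.34 -0.62  2.11  1.32  0.76 -0.37]
   end [ 0.26  0.52 -1.    2.04  1.46  0.94 -0.36]
   t1 [-0.24  0.49 -0.43  2.19  1.6   0.71 -0.72]
tilt 40 roll 270
   hover [-0.84  0.18 -0.05  2.32  1.17  0.71 -2.14]
   pre [ 0.19  0.75 -1.18  2.26  1.68  1.25 -2.33]
   o [ 0.24  0.66 -1.18  2.21  1.6   1.16 -2.21]
   o [-0.6   0.29 -0.05  2.2   1.27  0.59 -2.02]
   o [-0.54  0.28 -0.05  2.13  1.19  0.58 -1.87]
   end [ 0.41  0.68 -1.27  2.04  1.56  1.16 -1.93]
   t1 [ 0.29  0.81 -1.18  2.16  1.73  1.22 -2.19]
```

```bash
sed -i 's/RB@np.c_\[x,np.cross(z,x),z\]).as_quat()/RB@np.c_[-x,-np.cross(z,x),z]).as_quat()/' arm.py
python3 - <<'E'
from arm import *
gripper_to(0,20)
o=observe()
try: move_straight(o["eef_pos"]+[0,0,.08],vel=.2)
except Unreachable as e: print(e)
reach(*tcp((-60,330),0));print(observe()["q"].round(2),f())
reach(*tcp(pre-110*d,A));print(observe()["q"].round(2),f())
move_straight(tcp(pre,A)[0],vel=.1);o=observe();print(o["q"].round(2),f(o),o["finger_gap"])
ims=[]
for k in("side","wrist"): ims.append(grab_frame(k)["image"])
cv2.imwrite("pics/pre.png",np.hstack([cv2.resize(ims[0][130:290,130:290],(480,480)),cv2.resize(ims[1],(320,240))[:,:].repeat(2,0)])[...,::-1])
E
```

```text
[ 0.45  0.38 -1.14  1.66  0.36  1.33  0.51] ([0.9, 0.0, 0.4], 5.81)
[ 0.03  0.35 -1.05  2.28  1.32  1.   -0.66] ([-0.3, 0.3, 0.7], 6.88)
[ 0.01  0.58 -0.89  2.26  1.62  1.01 -0.8 ] ([0.1, 0.1, 0.6], 8.13) -2.3615236913253128e-05
```

View pics/pre.png

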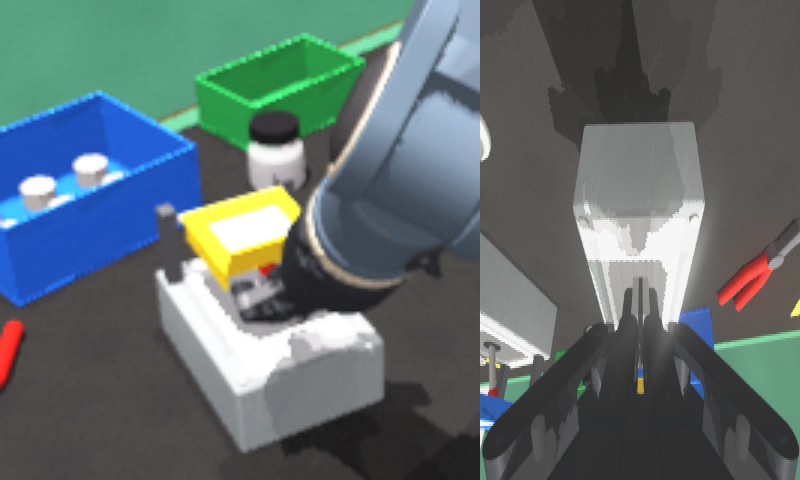

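The picture shows the closed fingertips just in front of and below the yellow lip, at crop position (240,292). They are clear of the ball and the panel. Opening now.

Run:
```python
from arm import *
fr=grab_frame("side");print("corner px in crop",((proj(fr,(RB@np.array([pre[0],0,pre[1]])/1000+TB)[None])-130)*3).round())
for c in [c_open(0)]+OPEN:
    move_straight(tcp(c,A)[0],vel=.08);print(c.round(),f())
im1=grab_frame("side")["image"]
move_straight(tcp(OUT-[25,0],A)[0],vel=.1);print(f())
hold(.3);im2=grab_frame("side")["image"]
cv2.imwrite("pics/open.png",np.hstack([cv2.resize(i[100:260,130:260],(390,480)) for i in(im1,im2)])[...,::-1])
```

```text
corner px in crop [[284. 298.]]
[-28. 112.] ([-0.0, -0.8, -0.3], 8.75)
[-26. 134.] ([0.2, 0.2, -1.3], 9.18)
[-18. 154.] ([-0.9, -0.1, -0.7], 9.6)
[ -6. 172.] ([-0.2, 0.2, -0.5], 10.03)
[ 11. 187.] ([0.5, -0.4, 0.2], 10.45)
[ 26. 195.] ([-0.7, -0.3, -0.6], 10.82)
[ 61. 192.] ([-0.1, 0.1, -0.3], 11.4)
([-0.2, 0.2, 0.2], 12.34)
```

View pics/open.png

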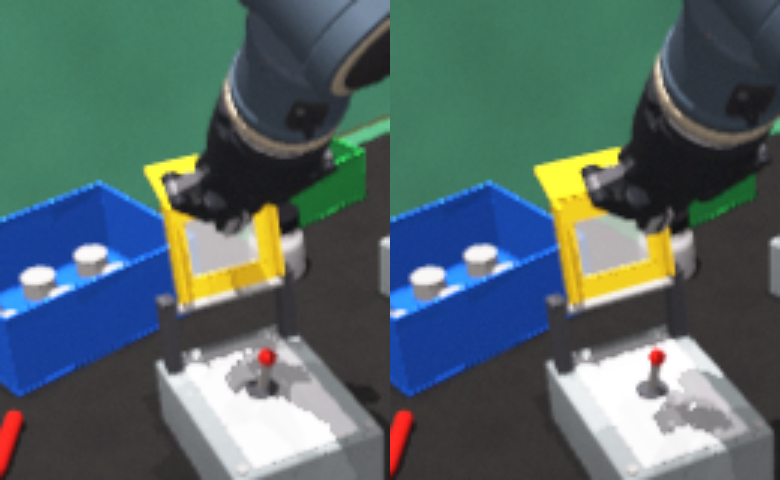

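The guard is resting open. The red ball shows clearly at about (657,357) in the picture, still in the off position. Now the toggle.

Run:
```python
from arm import *
for c in [(-70,190),TOG0]: move_straight(tcp(c,A)[0],vel=.12)
hold(.2);f0=observe()["contact_force"];print(f())
move_straight(tcp((8,97),A)[0],vel=.08);print(f())
for x in np.arange(10,30,2):
    move_straight(tcp((x,97),A)[0],vel=.06);F=-(observe()["contact_force"]-f0)@RB[:,0];print(x,round(F,1))
    if F>4.5: break
for c in [(-25,100),(-70,190)]: move_straight(tcp(c,A)[0],vel=.12)
fr=grab_frame("side");print(f())
R=lambda a:proj(fr,(RB@(np.array([5+42*np.sin(a-.5),0,62+42*np.cos(a-.5)])/1000)+TB)[None])[0].round(1)
print(R(0),R(.8),R(1.0),[(np.round(t["location"],1),round(t["confidence"],2)) for t in look_for(fr,"supply_tip")])
cv2.imwrite("pics/tog.png",cv2.resize(fr["image"][100:260,130:290],(480,480))[...,::-1])
```

```text
([-0.6, 0.2, 0.0], 14.61)
([0.4, 0.3, -0.5], 15.42)
10 -0.4
12 -0.1
14 0.4
16 0.2
18 1.0
20 1.0
22 5.6
([-0.3, -0.5, -0.7], 18.75)
[218.9 220.6] [213.2 212.2] [212.  211.7] [(array([215.8, 219.3]), 0.52)]
```

View pics/tog.png

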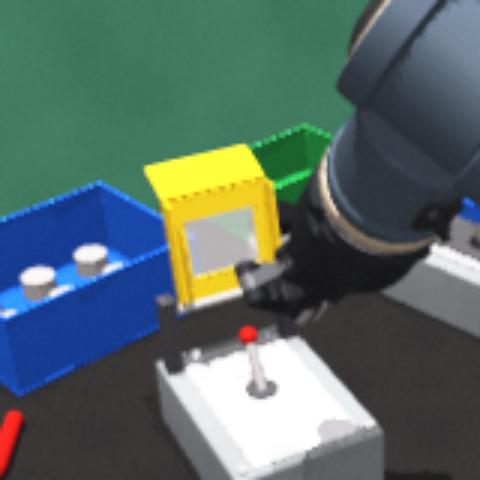

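The ball sits at (248,335) in the crop, which matches the predicted on position, and the force rose at the stop. Now I'll go over behind the guard and tip it shut.

Run:
```python
from arm import *
move_straight(tcp((-70,260),A)[0],vel=.2)
reach(*tcp((-60,330),0))
move_straight(tcp((150,300),0,-1)[0],vel=.25);print(f())
move_straight(tcp((140,205),0,-1)[0],vel=.15);print(f())
for x in(115,95,80,65):
    move_straight(tcp((x,205),0,-1)[0],vel=.08);print(x,f())
hold(.4)
move_straight(tcp((110,210),0,-1)[0],vel=.15)
move_straight(tcp((130,330),0,-1)[0],vel=.2);hold(.5);print(f())
a=grab_frame("side")["image"];b=grab_frame("top")["image"]
cv2.imwrite("pics/shut.png",np.hstack([cv2.resize(a[100:260,130:290],(400,400)),cv2.resize(b[60:280,110:330],(400,400))])[...,::-1])
```

```text
([0.2, 0.7, 0.2], 21.19)
([1.1, 0.5, 0.8], 21.98)
115 ([-0.2, 0.7, -0.7], 22.43)
95 ([0.5, -0.1, 0.1], 22.83)
80 ([-0.2, 0.9, 0.2], 23.17)
65 ([0.8, 0.3, -0.8], 23.5)
([0.9, -0.5, -0.3], 25.61)
```

View pics/shut.png

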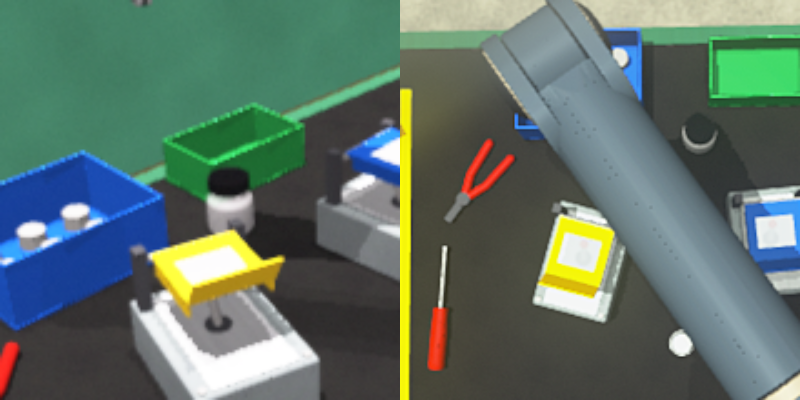

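The yellow guard is shut at about (215,270) over the toggle, which leans towards the hinge. The blue guard and the loose things are where they were, and the arm is clear.

```bash
python3 -c "
from bench import *
print(job_done())"
```

```text
the job is handed in; nothing more can be done
None
```

The test supply is switched on: I swung the yellow guard open, pushed the toggle over to its stop and tipped the guard shut over it. In the last pictures the belt switch's guard was shut and the loose things visible near the boxes were in place. I handed the job in with the arm clear at about 26 s.

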